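# Clear the door's swing and pop the push-to-open cupboard

## Task

A clay diya stands in the way of the little cupboard's push-to-open door. First slide that diya aside along the platform with your fingers, without lifting or tipping it, until it is clear of the door's whole swing; then press the door in near its free edge so that the catch lets go and the door springs ajar, and leave it ajar. Leave the other diyas and the jar where they are.

Things in the scene. Friction and masses are not known exactly. Their poses are not given: they have to be found in the camera images.
- cupboard: low wooden cupboard, fixed, 226 wide x 226 deep x 180 mm high, one plain flat door, no handle, covering its front. Origin on the platform under the middle of the shut door's outer face; x points into the cupboard, square to the door, y left along the face, z up. The face: x = 0, y from -110 mm (free edge) to +110 (hinged edge), z from 12 to 178. The roof does not stand out past the door
- door (a joint): door angle, rad: 0 shut, positive as the free (right, -y) edge swings out to the robot, 1.45 wide open, -0.034 pressed fully in (7 mm at the free edge). Shut, a touch latch holds it against a spring. Pressed in 4 to 7 mm near the free edge (about 5 N) the latch lets go for good; once let go, the door swings out by itself to about 0.6 and stays. It cannot be pulled open while latched
- door_hinge (a point): point on the door's upright hinge axis, at x = +16, y = +110, z = 90 mm of the cupboard. The door reaches 220 mm from this axis and is 16 mm thick. A diya is clear of the door's whole swing when its centre is, seen from above, over 260 mm from this axis, or over 160 mm left (+y) of the cupboard's middle
- door_press (a point): point on the door's outer face where it is well pressed: 25 mm from the free edge, 43 mm below the door's top edge, 135 mm above the platform. It moves with the door; x points square into the door as on the cupboard
- diya: the diya in the way: loose shallow open clay lamp bowl, 60 to 130 g, rim 74 mm across, foot 60 mm, 25 mm high, walls 5 mm, inner floor 7 mm up, a pinched spout reaching 48 mm from the centre at its own +x. It stands 85 to 115 mm before the right half of the door. Origin at the centre of its underside, z up. Floor to the right is free up to diya_right
- diya_right: same clay diya as diya: stands by itself, 330 to 370 mm to the right of the cupboard's middle; a bystander. Origin at the centre of its underside, z up
- diya_left: same clay diya as diya: stands by itself, to the left in front of the cupboard; a bystander. Origin at the centre of its underside, z up
- jar: closed glass jar with a steel screw lid, 76 mm in diameter, 114 mm high, to the left of the cupboard; a bystander. Origin at the centre of its underside, z up
There are look-alikes about, which are no part of the job. Leave any green or grey look-alike of the diya alone.

How it is judged:
On the way, in this order (a step that is already met when the one before it is completed fails the run):
1. the diya has been slid clear of the door's swing while the door was still shut ((horizontal distance between diya and door_hinge above 0.26 m or y of diya in the frame of cupboard above 0.16 m) and value of joint door below 0.05 rad), for 0.2 s.
2. the catch has let go and the door stands ajar (value of joint door above 0.35 rad), for 0.2 s.
At the end, for the whole second after the job is handed in: The door stands at rest ajar (more than 0.35 rad); the diya rests upright (within 0.1 rad) on the platform clear of the door's swing (centre more than 260 mm from the hinge axis, or more than 160 mm left of the cupboard's middle) ((horizontal distance between diya and door_hinge above 0.26 m or y of diya in the frame of cupboard above 0.16 m) and value of joint door above 0.35 rad and velocity of joint door between -0.05 and 0.05 rad/s and height (world z) of diya between -0.006 and 0.006 m and angle between diya's own z axis and vertical below 0.1 rad and linear speed of diya below 0.02 m/s); the robot touches nothing.
It fails at once if the diya is lifted (its underside's centre over 12 mm up) or tipped by more than 0.3 rad (height (world z) of diya above 0.012 m or angle between diya's own z axis and vertical above 0.3 rad).
It fails at once if another diya or the jar is moved by more than 15 mm (distance of any of diya_right, diya_left, jar from where it was at the start of the episode above 0.015 m).
It also fails if it takes over 48 s, if anything falls off the work surface, if the arm or the gripper's body presses on something with over 40 N, if the wrist force passes 120 N, or if a joint passes its speed limit or range.

## Robot

A 6-joint arm with a two-finger parallel gripper is mounted at the origin on the work surface. World frame = base frame: x ahead of the robot, y to its left, z up, the work surface at z = 0. Lengths are in m, angles in rad, forces in N, time in s.
With the tool pointing down it reaches from about 0.275 to 0.85 m from the base axis. Payload 5.2 kg.
Tool frame: the origin (TCP) lies between the finger pads; the fingertips stand 11 mm ahead of it and the grasp point (between the pads) lies 8 mm behind it; x points along the fingers, z is the direction in which the jaws open and shut, and the axes are right-handed (so a half turn about x gives the same grasp; the last joint's range is limited). The gripper opens to 85 mm and grips with 20 to 120 N. Pads are 22 mm wide; open, the fingers measure 114 mm over their backs; the gripper's body (76 mm by 85 mm) begins 54 mm behind the grasp point. The pads swing forward as they close: fully open they stand 13 mm farther back than shut.
Start: joints at [-1.533, 0.259, 1.535, -0, 1.348, -0.203], TCP at [0.131, -0.534, 0.242] pointing down, gripper open.
Joint ranges: [-3.14, 3.14], [-0.91, 2.08], [0.19, 2.58], [-1.22, 4.36], [0.22, 2.71], [-3.12, 3.12]. Speed limits (rad/s): [2.57, 2.57, 3.14, 3.14, 3.14, 3.14].

## Interface

Orientations are given as a unit quaternion [w, x, y, z].
In Python, from plant import status, grab_frame, close_job, silhouettes gives the robot as it stands.
- The arm moves only by the tool apply_moves, never from a script. Its argument "targets" is a list of rows, each an object of numbers: "ax", "ay", "az": the turn, a rotation vector about the tool's x, y, z in degrees; "tx", "ty", "tz": the shift along the tool's x, y, z in m; "jaw": the opening, from 0 (shut) to 1 (fully open). A call has 1 to 10 rows; each row shifts and turns the commanded pose from where the row before left it, along the tool's axes as they then stand; what a row does not reach is not made up. A row lasts 1/12 s, in which the tool goes at most 41.7 mm and 7.16 degrees, less where a joint would pass 70% of its speed; a pose out of reach is approached as far as the arm can. A call with a gripper value outside its range is refused whole. The fingers move at their own pace and stop on an object; "force" is the grip in N (left out, the last holds). Time passes only in rows, so rows that do not move let the fingers close. It gives the time, the measured TCP pose, the force and the opening at its end, in the units of the state.
- status.state(): the state, without advancing time (a new reading comes with each control period).
- grab_frame(name): name is "scene" or "side" or "wrist"; returns a dict with "image" (384x512x3 uint8, red, green, blue), "depth" (384x512 float32, m along the optical axis (not along the pixel's ray), 0 where there is no reading), "fx", "fy", "cx", "cy" (pixels), "extrinsics" (4x4, takes a point from camera to world coordinates). Camera axes: x right, y up, looking along -z (the intrinsics and any distortion apply to the point x, -y, -z); pixel columns grow to the right and rows downward; lengths in m; the calibration is good to about 2 mm. A picture is of the moment at which its call begins.
- close_job(): hands the job in, once; it reports no verdict.
Trained networks look in a picture, given as the dict that the camera call returned (one of the last four; its "shot" number tells which), for a name from the list of things; names that differ only in an ending like _2 or _b are one class to them, and where a whole thing is asked for, a point or a joint stands for the part that bears it (a point fixed in the world has none). Each returns a list of dicts, best first, with "conf" (0 to 1); they miss things now and then, are a little off and sometimes report something else, mostly with a low value. They report only what shows in the picture. A call takes as long as a camera call. They do not tell look-alikes from the thing itself.
- silhouettes(picture, name): "mask" (384x512 bool, what is visible of it) and "bbox" ([left, top, right, bottom] in pixels, round what is visible of it).
The state is a dict: "time_s": time; "joints": joint angles; "joint_velocities": joint speeds; "effort": joint torques, N m; "eef_pos": TCP position; "ee_rot": TCP orientation; "contact_force": force on the tool from outside, world axes, zero at the start; "moment": the same for the moment, N m; "finger_gap": finger opening in m.
Only numpy, scipy, OpenCV 4.12 (cv2) and the standard library are available. Lean on these libraries where they do the work, as an engineer would, in place of code of your own. Each camera call takes 0.05 s, during which the arm holds its last target.

## Working session

There is one attempt and no reset: what is moved stays moved. The work goes in short steps, Python scripts to look and compute and a tool call to move; the robot and the scene stay as the last step left them, time stands still between calls to the robot, and variables do not carry over. Pictures are saved under pics/ and viewed, and the job is handed in when it is done.

Besides the shell and the picture viewer there is one more tool, called after ">>>" by a JSON object that holds its "fn" and its "kwargs". apply_moves: Moves the arm, as the interface text tells. Its arguments: {"type":"object","properties":{"targets":{"type":"array","items":{"type":"object","properties":{"ax":{"type":"number"},"ay":{"type":"number"},"az":{"type":"number"},"tx":{"type":"number"},"ty":{"type":"number"},"tz":{"type":"number"},"jaw":{"type":"number"}}}},"force":{"type":"number"}},"required":["targets"]}

```bash
mkdir -p pics; cat > h.py <<'E'
import numpy as np, cv2
from plant import status, grab_frame, close_job, silhouettes
def save(p,n): cv2.imwrite('pics/'+n+'.png',cv2.cvtColor(p['image'],cv2.COLOR_RGB2BGR))
def pts(p,mask):
    v,u=np.nonzero(mask&(p['depth']>0)); d=p['depth'][v,u]
    c=np.stack([(u-p['cx'])/p['fx']*d,-(v-p['cy'])/p['fy']*d,-d,np.ones_like(d)])
    return (p['extrinsics']@c)[:3].T
E
python3 - <<'E'
from h import *
print(status.state())
for n in ['scene','side','wrist']:
    p=grab_frame(n); save(p,n+'0'); print(n,[k for k in p if k not in('image','depth')],p['extrinsics'].round(3).tolist(),p['fx'])
    for k in ['cupboard','diya','jar']:
        for r in silhouettes(p,k):
            P=pts(p,r['mask']); 
            if len(P): print(k,round(r['conf'],2),r['bbox'],len(P),np.median(P,0).round(3),P.min(0).round(3),P.max(0).round(3), np.median(p['image'][r['mask']],0))
E
```

```text
{'time_s': 0.0, 'joints': array([-1.53280205e+00,  2.59358081e-01,  1.53607663e+00, -6.04769101e-06,
        1.34798753e+00, -2.02793579e-01]), 'joint_velocities': array([-0.00054578, -0.00073579, -0.00127422, -0.00031917, -0.00020413,
       -0.00149492]), 'effort': array([-5.08717731e-04, -4.46036518e+01, -2.90569925e+01, -4.06147874e-04,
        1.17459940e-02,  1.13543317e-05]), 'eef_pos': array([ 0.13116214, -0.53361666,  0.24146914]), 'ee_rot': array([ 0.55601262,  0.43682064,  0.55685219, -0.43583636]), 'contact_force': array([-0.16109549,  0.28261902, -0.31075113]), 'moment': array([-0.0409624 ,  0.03781047,  0.10008899]), 'finger_gap': 0.08497607708059025}
scene ['fx', 'fy', 'cx', 'cy', 'extrinsics', 'shot'] [[0.087, -0.773, 0.628, 1.281], [0.996, 0.062, -0.061, -0.07], [0.008, 0.631, 0.776, 1.086], [0.0, 0.0, 0.0, 1.0]] 431.52188275057966
cupboard 0.57 [222.5, 198.0, 322.6, 312.6] 9794 [0.761 0.018 0.178] [ 0.455 -0.098 -0.006] [0.822 0.173 0.185] [74. 42. 22.]
diya 0.94 [214.4, 169.2, 236.8, 187.9] 347 [ 0.352 -0.083  0.011] [ 0.321 -0.118 -0.001] [ 0.398 -0.049  0.029] [5
[... 818 characters left out ...]
41. ]
diya 0.76 [305.4, 198.7, 334.4, 220.5] 468 [ 0.361 -0.085  0.011] [ 0.321 -0.115 -0.   ] [ 0.391 -0.043  0.027] [97. 90. 83.]
diya 0.73 [253.7, 150.5, 272.7, 170.4] 327 [ 0.619 -0.18   0.012] [ 0.58  -0.212 -0.003] [ 0.651 -0.137  0.026] [28. 91. 39.]
diya 0.72 [261.8, 186.8, 293.4, 208.5] 474 [ 0.487 -0.057  0.012] [ 0.446 -0.111 -0.004] [ 0.528 -0.015  0.028] [137.  74.  40.]
jar 0.64 [144.8, 201.4, 178.1, 251.4] 1342 [0.628 0.247 0.086] [ 0.609  0.181 -0.004] [0.777 0.273 0.116] [126.  117.5 105. ]
wrist ['fx', 'fy', 'cx', 'cy', 'extrinsics', 'shot'] [[0.239, 0.934, 0.265, 0.199], [-0.971, 0.231, 0.064, -0.518], [-0.001, -0.273, 0.962, 0.374], [0.0, 0.0, 0.0, 1.0]] 343.3666899330102
```

```bash
python3 - <<'E'
import cv2
a=cv2.imread('pics/scene0.png');b=cv2.imread('pics/side0.png')
cv2.imwrite('pics/s0b.png',cv2.resize(a[100:340,100:400],None,fx=2.5,fy=2.5,interpolation=cv2.INTER_CUBIC))
cv2.imwrite('pics/d0b.png',cv2.resize(b[80:310,100:400],None,fx=2.5,fy=2.5,interpolation=cv2.INTER_CUBIC))
E
```

```text
(no output)
```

View pics/s0b.png

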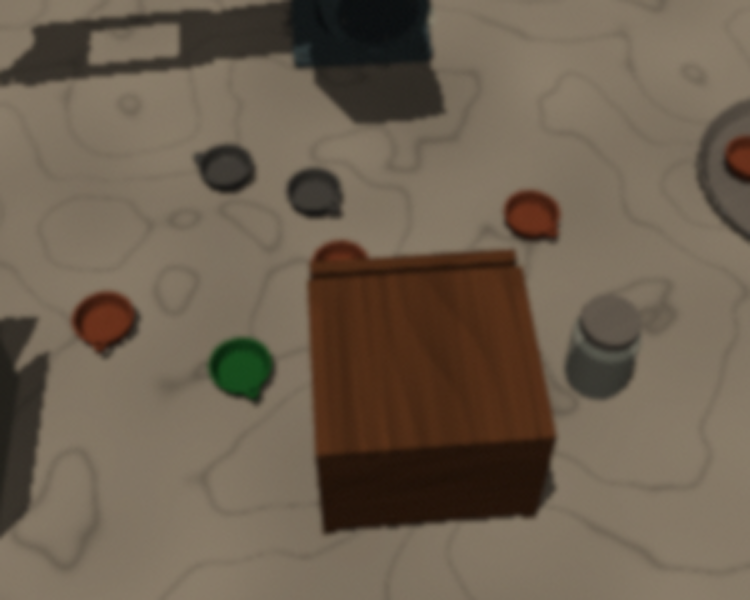

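View pics/d0b.png

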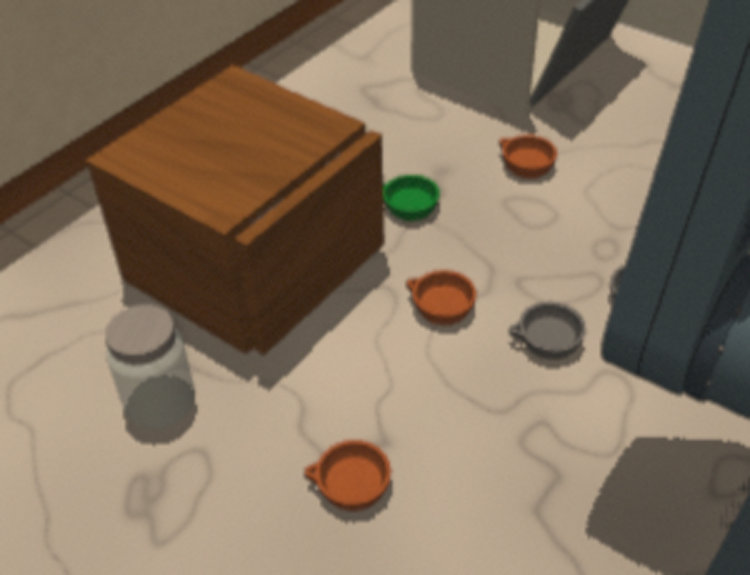

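View pics/side0.png

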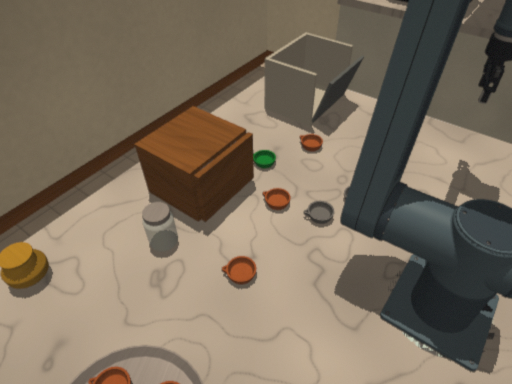

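The diya that fits is the terracotta one at side px (277,198), standing before the right half of the door. The other terracotta ones are diya_left at (240,270) and diya_right at (311,142). The green one (264,158) and the greys (320,212) and beyond are look-alikes. The crop confirms this. Next I measure the cupboard pose.

```bash
python3 - <<'E'
from h import *
def circ(P):
    # rim fit: pts z 18..28 mm ; RANSAC-free robust fit with known radius
    from scipy.optimize import least_squares
    Q=P[(P[:,2]>.017)&(P[:,2]<.032)]
    c0=np.median(Q[:,:2],0)
    f=lambda c: np.hypot(*(Q[:,:2]-c).T)-.035
    return least_squares(f,c0,loss='soft_l1',f_scale=.003).x,len(Q)
sd=grab_frame('side'); sc=grab_frame('scene')
for p,n in ((sd,'side'),(sc,'scene')):
    all_=np.ones(p['depth'].shape,bool); P=pts(p,all_)
    im=p['image'].astype(int); ora=(im[...,0]>1.5*im[...,1])&(im[...,0]>60)
    # clusters of orange low points
    v,u=np.nonzero(ora&(p['depth']>0)); 
    m=np.zeros(p['depth'].shape,np.uint8); m[v,u]=1
    k,l,s,_=cv2.connectedComponentsWithStats(m)
    for i in range(1,k):
        if 60<s[i,4]<1500:
            Q=pts(p,l==i)
            Q=Q[Q[:,2]<.04]
            if len(Q)>30 and Q[:,2].max()<.035: print(n,s[i],Q.min(0).round(3),Q.max(0).round(3),circ(Q))
    R=(P[:,2]>.172)&(P[:,2]<.19)&(P[:,0]>.4)&(P[:,0]<.95)&(abs(P[:,1])<.25)
    r=P[R][:,:2].astype(np.float32)
    print('roof',cv2.minAreaRect(r), cv2.boxPoints(cv2.minAreaRect(r)).round(3).tolist(),np.median(P[R][:,2]))
    F=P[(P[:,2]>.03)&(P[:,2]<.165)&(P[:,0]>.45)&(P[:,0]<.65)&(abs(P[:,1])<.12)]
    if len(F)>50:
        for _ in range(6):
            a,b=np.polyfit(F[:,1],F[:,0],1); e=F[:,0]-a*F[:,1]-b; F=F[abs(e)<max(.004,2*e.std())]
        print('face x=a*y+b',a,b,len(F),e.std(),F[:,1].min(),F[:,1].max())
E
```

```text
side [300 134  23  17 283] [ 0.5   -0.373  0.002] [ 0.582 -0.298  0.026] (array([ 0.53755092, -0.33558641]), 109)
side [263 188  27  22 425] [ 0.446 -0.091  0.002] [ 0.526 -0.017  0.027] (array([ 0.48244713, -0.05182439]), 161)
side [222 256  34  28 666] [ 0.382  0.146 -0.002] [0.458 0.232 0.027] (array([0.41898172, 0.19742187]), 234)
side [ 89 367  42  17 520] [0.431 0.512 0.002] [0.502 0.571 0.032] (array([0.50063689, 0.52006029]), 269)
roof ((0.7058535814285278, 0.021701589226722717), (0.22965137660503387, 0.2302178591489792), 89.95011901855469) [[0.5910000205039978, -0.09300000220537186], [0.8209999799728394, -0.09300000220537186], [0.8209999799728394, 0.13600000739097595], [0.5910000205039978, 0.13699999451637268]] 0.17867899781019236
face x=a*y+b 0.0001459887138557677 0.5931300805410337 1886 0.0009219397498753735 -0.08894185977450186 0.11997711831168317
  return _methods._mean(a, axis=axis, dtype=dtype,
  ret = um.true_divide(
Traceback (most recent call last):
ValueError: Initial guess is outside of provided bounds
```

```bash
cat >> h.py <<'E'
from scipy.spatial.transform import Rotation as Ro
def cur():
    s=status.state(); q=s['ee_rot']; return np.array(s['eef_pos']),Ro.from_quat([q[1],q[2],q[3],q[0]]),s
def to(target,axes=None):
    """axes: columns tool x,y,z in world. prints rotvec (deg, tool frame) and shift in target-tool axes"""
    p,R,s=cur(); R2=R if axes is None else Ro.from_matrix(np.array(axes,float).T)
    print('rotvec',np.degrees((R.inv()*R2).as_rotvec()).round(2),'shift',R2.inv().apply(np.array(target)-p).round(4),'time',s['time_s'],'F',np.round(s['contact_force'],1))
E
python3 - <<'E'
from h import *
p,R,s=cur(); print(R.as_matrix().round(3))
for z in (1,-1): to([.482,.02,.242],[[0,0,-1],[0,z,0],[z,0,0]])
E
```

```text
[[ 0.     0.971  0.238]
 [-0.     0.238 -0.971]
 [-1.     0.     0.   ]]
rotvec [-76.21   0.     0.  ] shift [3.000e-04 5.541e-01 3.508e-01] time 0.7 F [ 0.2 -0.2  0.9]
rotvec [103.79   0.    -0.  ] shift [ 3.000e-04 -5.541e-01 -3.508e-01] time 0.7 F [ 0.2 -0.2  0.9]
```

>>> {"fn": "apply_moves", "kwargs": {"targets": [{"ax": -7, "jaw": 0.42}, {"ax": -7, "jaw": 0.42}, {"ax": -7, "jaw": 0.42}, {"ax": -7, "jaw": 0.42}, {"ax": -7, "jaw": 0.42}, {"ax": -7, "jaw": 0.42}, {"ax": -7, "jaw": 0.42}, {"ax": -7, "jaw": 0.42}, {"ax": -7, "jaw": 0.42}, {"ax": -7, "jaw": 0.42}]}}

```text
validation failed for argument at $.ta...
```

>>> {"fn": "apply_moves", "kwargs": {"targets": [{"ax": -6.2}, {"ty": 0.03, "tz": 0.019}, {"ty": 0.03, "tz": 0.019}, {"ty": 0.03, "tz": 0.019}, {"ty": 0.03, "tz": 0.019}, {"ty": 0.03, "tz": 0.019}, {"ty": 0.03, "tz": 0.019}, {"ty": 0.03, "tz": 0.019}, {"ty": 0.03, "tz": 0.019}, {"ty": 0.03, "tz": 0.019}]}}

```text
validation failed for argument at $.ta...
```

>>> {"fn": "apply_moves", "kwargs": {"targets": [{"ty": 0.03, "tz": 0.019}, {"ty": 0.03, "tz": 0.019}, {"ty": 0.03, "tz": 0.019}, {"ty": 0.03, "tz": 0.019}, {"ty": 0.03, "tz": 0.019}, {"ty": 0.03, "tz": 0.019}, {"ty": 0.03, "tz": 0.019}, {"ty": 0.03, "tz": 0.019}]}}

```text
validation failed for argument at $.ta...
```

```bash
python3 - <<'E'
from h import *
to([.482,.02,.06],[[0,0,-1],[0,1,0],[1,0,0]]); print(cur()[0],cur()[2]['finger_gap'])
E
```

```text
rotvec [-76.21   0.     0.  ] shift [0.1823 0.5541 0.3508] time 0.7 F [ 0.2 -0.2  0.9]
[ 0.13117361 -0.53413859  0.24232545] 0.08546884593433941
```

>>> {"fn": "apply_moves", "kwargs": {"targets": [{"tx": 0, "ty": 0, "tz": 0, "ax": -7, "ay": 0, "az": 0, "jaw": 0.42}, {"tx": 0, "ty": 0, "tz": 0, "ax": -7, "ay": 0, "az": 0, "jaw": 0.42}, {"tx": 0, "ty": 0, "tz": 0, "ax": -7, "ay": 0, "az": 0, "jaw": 0.42}, {"tx": 0, "ty": 0, "tz": 0, "ax": -7, "ay": 0, "az": 0, "jaw": 0.42}, {"tx": 0, "ty": 0, "tz": 0, "ax": -7, "ay": 0, "az": 0, "jaw": 0.42}, {"tx": 0, "ty": 0, "tz": 0, "ax": -7, "ay": 0, "az": 0, "jaw": 0.42}, {"tx": 0, "ty": 0, "tz": 0, "ax": -7, "ay": 0, "az": 0, "jaw": 0.42}, {"tx": 0, "ty": 0, "tz": 0, "ax": -7, "ay": 0, "az": 0, "jaw": 0.42}, {"tx": 0, "ty": 0, "tz": 0, "ax": -7, "ay": 0, "az": 0, "jaw": 0.42}, {"tx": 0, "ty": 0, "tz": 0, "ax": -7, "ay": 0, "az": 0, "jaw": 0.42}]}}

```text
time_s: 1.53
eef_pos: [0.1312, -0.5341, 0.2423]
ee_rot: [0.706, 0.036, 0.706, -0.036]
contact_force: [0.3, -1.2, -0.6]
finger_gap: 0.0361
```

All keys are needed in every row. Continuing.

>>> {"fn": "apply_moves", "kwargs": {"targets": [{"tx": 0, "ty": 0, "tz": 0, "ax": -6.2, "ay": 0, "az": 0, "jaw": 0.42}, {"tx": 0, "ty": 0.03, "tz": 0.019, "ax": 0, "ay": 0, "az": 0, "jaw": 0.42}, {"tx": 0, "ty": 0.03, "tz": 0.019, "ax": 0, "ay": 0, "az": 0, "jaw": 0.42}, {"tx": 0, "ty": 0.03, "tz": 0.019, "ax": 0, "ay": 0, "az": 0, "jaw": 0.42}, {"tx": 0, "ty": 0.03, "tz": 0.019, "ax": 0, "ay": 0, "az": 0, "jaw": 0.42}, {"tx": 0, "ty": 0.03, "tz": 0.019, "ax": 0, "ay": 0, "az": 0, "jaw": 0.42}, {"tx": 0, "ty": 0.03, "tz": 0.019, "ax": 0, "ay": 0, "az": 0, "jaw": 0.42}, {"tx": 0, "ty": 0.03, "tz": 0.019, "ax": 0, "ay": 0, "az": 0, "jaw": 0.42}, {"tx": 0, "ty": 0.03, "tz": 0.019, "ax": 0, "ay": 0, "az": 0, "jaw": 0.42}, {"tx": 0, "ty": 0.03, "tz": 0.019, "ax": 0, "ay": 0, "az": 0, "jaw": 0.42}]}}

```text
time_s: 2.37
eef_pos: [0.3028, -0.2626, 0.2426]
ee_rot: [0.707, -0.0, 0.707, -0.0]
contact_force: [0.5, 0.3, -0.6]
finger_gap: 0.0359
```

>>> {"fn": "apply_moves", "kwargs": {"targets": [{"tx": 0, "ty": 0.03, "tz": 0.019, "ax": 0, "ay": 0, "az": 0, "jaw": 0.42}, {"tx": 0, "ty": 0.03, "tz": 0.019, "ax": 0, "ay": 0, "az": 0, "jaw": 0.42}, {"tx": 0, "ty": 0.03, "tz": 0.019, "ax": 0, "ay": 0, "az": 0, "jaw": 0.42}, {"tx": 0, "ty": 0.03, "tz": 0.019, "ax": 0, "ay": 0, "az": 0, "jaw": 0.42}, {"tx": 0, "ty": 0.03, "tz": 0.019, "ax": 0, "ay": 0, "az": 0, "jaw": 0.42}, {"tx": 0, "ty": 0.03, "tz": 0.019, "ax": 0, "ay": 0, "az": 0, "jaw": 0.42}, {"tx": 0, "ty": 0.03, "tz": 0.019, "ax": 0, "ay": 0, "az": 0, "jaw": 0.42}, {"tx": 0, "ty": 0.03, "tz": 0.019, "ax": 0, "ay": 0, "az": 0, "jaw": 0.42}, {"tx": 0, "ty": 0.014, "tz": 0.009, "ax": 0, "ay": 0, "az": 0, "jaw": 0.42}]}}

```text
time_s: 3.12
eef_pos: [0.4647, -0.0069, 0.2425]
ee_rot: [0.708, -0.0, 0.707, 0.001]
contact_force: [0.1, -0.3, -0.4]
finger_gap: 0.0356
```

```bash
python3 - <<'E'
from h import *
to([.482,.02,.018],[[0,0,-1],[0,1,0],[1,0,0]]); print(cur()[0],cur()[2]['finger_gap'])
p=grab_frame('scene'); save(p,'sc1'); p=grab_frame('side'); save(p,'sd1')
a=cv2.imread('pics/sd1.png'); cv2.imwrite('pics/sd1b.png',cv2.resize(a[60:310,100:420],None,fx=2.4,fy=2.4))
E
```

```text
rotvec [ 0.13  0.08 -0.06] shift [0.2245 0.0269 0.0173] time 3.1167 F [ 0.1 -0.3 -0.4]
[ 0.46470315 -0.00689276  0.2425358 ] 0.035626173741890026
```

View pics/sd1b.png

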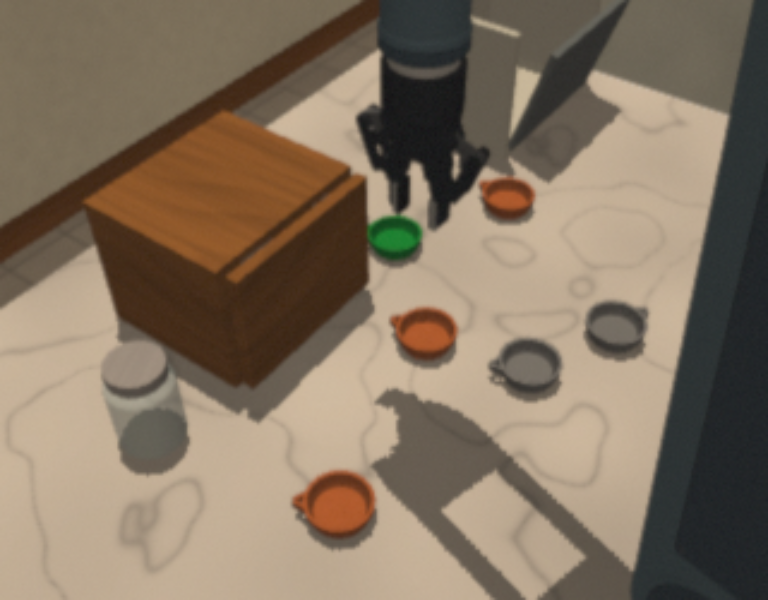

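The side view shows the gripper upright with its fingers near px (275,145), and the diya undisturbed at (277,198). I'll centre it in x, move to its left and descend.

>>> {"fn": "apply_moves", "kwargs": {"targets": [{"tx": 0, "ty": 0.015, "tz": 0.009, "ax": 0, "ay": 0, "az": 0, "jaw": 0.42}, {"tx": 0.02, "ty": 0.015, "tz": 0.009, "ax": 0, "ay": 0, "az": 0, "jaw": 0.42}, {"tx": 0.035, "ty": 0, "tz": 0, "ax": 0, "ay": 0, "az": 0, "jaw": 0.42}, {"tx": 0.035, "ty": 0, "tz": 0, "ax": 0, "ay": 0, "az": 0, "jaw": 0.42}, {"tx": 0.035, "ty": 0, "tz": 0, "ax": 0, "ay": 0, "az": 0, "jaw": 0.42}, {"tx": 0.03, "ty": 0, "tz": 0, "ax": 0, "ay": 0, "az": 0, "jaw": 0.42}, {"tx": 0.025, "ty": 0, "tz": 0, "ax": 0, "ay": 0, "az": 0, "jaw": 0.42}, {"tx": 0, "ty": 0, "tz": 0, "ax": 0, "ay": 0, "az": 0, "jaw": 0.42}]}}

```text
time_s: 3.88
eef_pos: [0.4771, 0.0193, 0.0581]
ee_rot: [0.704, 0.001, 0.71, 0.0]
contact_force: [-1.1, 0.1, 0.1]
finger_gap: 0.0359
```

```bash
python3 - <<'E'
from h import *
to([.482,.02,.018],[[0,0,-1],[0,1,0],[1,0,0]]); print(cur()[0],cur()[2]['finger_gap'])
p=grab_frame('side'); save(p,'sd2')
a=cv2.imread('pics/sd2.png'); cv2.imwrite('pics/sd2b.png',cv2.resize(a[60:310,100:420],None,fx=2.4,fy=2.4))
E
```

```text
rotvec [-0.06 -0.53 -0.08] shift [0.0401 0.0007 0.0049] time 3.8833 F [-1.1  0.1  0.1]
[0.47713424 0.01933598 0.05812641] 0.035939536870452676
```

View pics/sd2b.png

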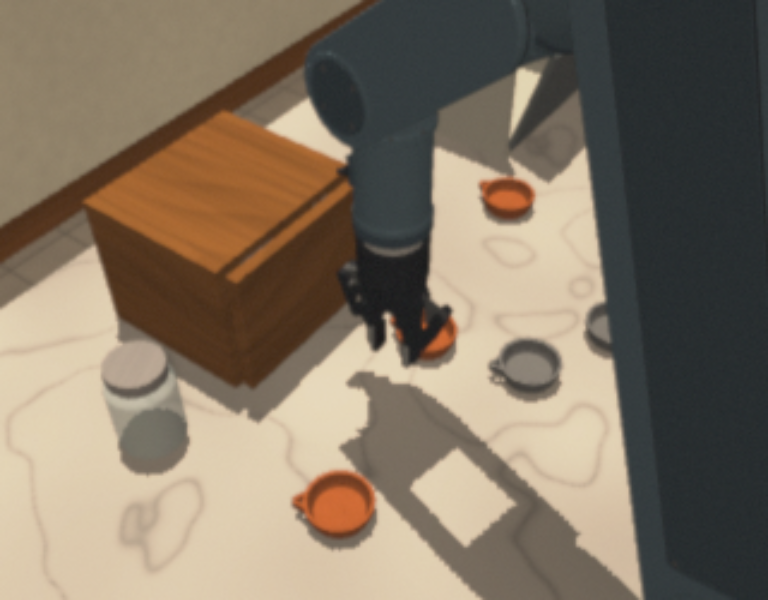

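The fingers stand just left of the diya with clearance to the door. Going down the last 40 mm and starting the push slowly.

>>> {"fn": "apply_moves", "kwargs": {"targets": [{"tx": 0.015, "ty": 0, "tz": 0.004, "ax": 0, "ay": 0.5, "az": 0, "jaw": 0.42}, {"tx": 0.015, "ty": 0, "tz": 0, "ax": 0, "ay": 0, "az": 0, "jaw": 0.42}, {"tx": 0.01, "ty": 0, "tz": 0, "ax": 0, "ay": 0, "az": 0, "jaw": 0.42}, {"tx": 0, "ty": 0, "tz": 0, "ax": 0, "ay": 0, "az": 0, "jaw": 0.42}]}}

```text
time_s: 4.27
eef_pos: [0.4846, 0.0194, 0.0222]
ee_rot: [0.704, 0.0, 0.711, -0.0]
contact_force: [0.0, 0.8, -0.2]
finger_gap: 0.0359
```

>>> {"fn": "apply_moves", "kwargs": {"targets": [{"tx": 0, "ty": -0.006, "tz": 0, "ax": 0, "ay": 0, "az": 0, "jaw": 0.42}, {"tx": 0, "ty": -0.006, "tz": 0, "ax": 0, "ay": 0, "az": 0, "jaw": 0.42}, {"tx": 0, "ty": -0.006, "tz": 0, "ax": 0, "ay": 0, "az": 0, "jaw": 0.42}, {"tx": 0, "ty": -0.006, "tz": 0, "ax": 0, "ay": 0, "az": 0, "jaw": 0.42}, {"tx": 0, "ty": -0.006, "tz": 0, "ax": 0, "ay": 0, "az": 0, "jaw": 0.42}, {"tx": 0, "ty": -0.006, "tz": 0, "ax": 0, "ay": 0, "az": 0, "jaw": 0.42}, {"tx": 0, "ty": -0.006, "tz": 0, "ax": 0, "ay": 0, "az": 0, "jaw": 0.42}, {"tx": 0, "ty": -0.006, "tz": 0, "ax": 0, "ay": 0, "az": 0, "jaw": 0.42}]}}

```text
time_s: 4.93
eef_pos: [0.485, -0.0287, 0.0224]
ee_rot: [0.704, 0.0, 0.71, -0.0]
contact_force: [-0.6, 0.8, 1.3]
finger_gap: 0.036
```

```bash
python3 - <<'E'
from h import *
to([.482,-.102,.018],[[0,0,-1],[0,1,0],[1,0,0]]); print(cur()[0],cur()[2]['finger_gap'])
p=grab_frame('side'); save(p,'sd3')
a=cv2.imread('pics/sd3.png'); cv2.imwrite('pics/sd3b.png',cv2.resize(a[100:280,180:400],None,fx=3.5,fy=3.3))
p=grab_frame('wrist'); save(p,'w3')
E
```

```text
rotvec [-0.01 -0.49 -0.01] shift [ 0.0044 -0.0733 -0.003 ] time 4.9333 F [-0.6  0.8  1.3]
[ 0.48504161 -0.02873875  0.02243604] 0.036023942095301825
```

View pics/sd3b.png

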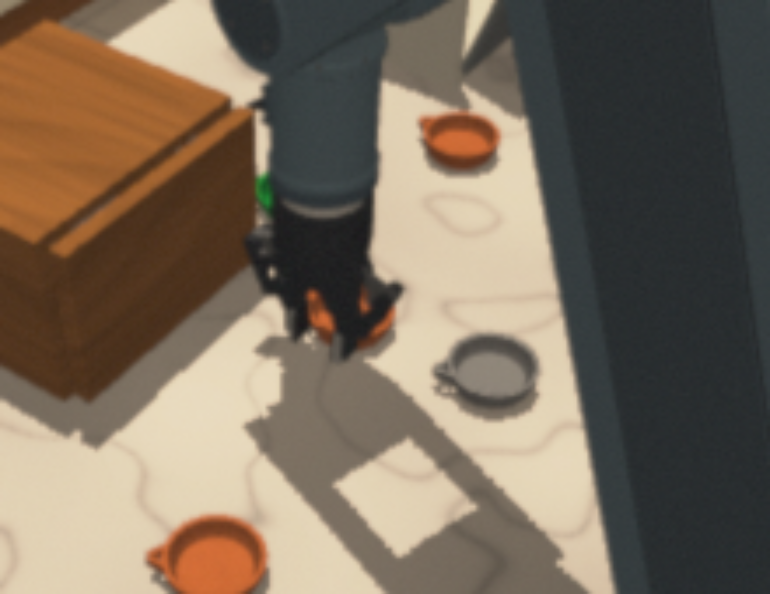

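View pics/w3.png

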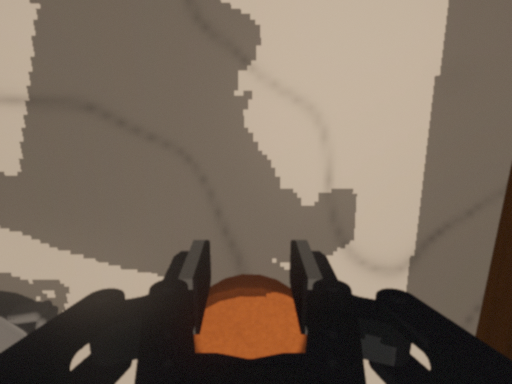

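The fingers cradle the diya's left rim evenly (wrist px 200–300, row 275), and it is sliding level. Continuing.

>>> {"fn": "apply_moves", "kwargs": {"targets": [{"tx": 0, "ty": -0.006, "tz": 0, "ax": 0, "ay": 0, "az": 0, "jaw": 0.42}, {"tx": 0, "ty": -0.006, "tz": 0, "ax": 0, "ay": 0, "az": 0, "jaw": 0.42}, {"tx": 0, "ty": -0.006, "tz": 0, "ax": 0, "ay": 0, "az": 0, "jaw": 0.42}, {"tx": 0, "ty": -0.006, "tz": 0, "ax": 0, "ay": 0, "az": 0, "jaw": 0.42}, {"tx": 0, "ty": -0.006, "tz": 0, "ax": 0, "ay": 0, "az": 0, "jaw": 0.42}, {"tx": 0, "ty": -0.006, "tz": 0, "ax": 0, "ay": 0, "az": 0, "jaw": 0.42}]}}

```text
time_s: 5.53
eef_pos: [0.485, -0.0648, 0.0223]
ee_rot: [0.704, 0.0, 0.71, -0.0]
contact_force: [0.7, 0.8, 0.4]
finger_gap: 0.0361
```

>>> {"fn": "apply_moves", "kwargs": {"targets": [{"tx": 0, "ty": -0.006, "tz": 0, "ax": 0, "ay": 0, "az": 0, "jaw": 0.42}, {"tx": 0, "ty": -0.006, "tz": 0, "ax": 0, "ay": 0, "az": 0, "jaw": 0.42}, {"tx": 0, "ty": -0.006, "tz": 0, "ax": 0, "ay": 0, "az": 0, "jaw": 0.42}, {"tx": 0, "ty": -0.006, "tz": 0, "ax": 0, "ay": 0, "az": 0, "jaw": 0.42}, {"tx": 0, "ty": -0.006, "tz": 0, "ax": 0, "ay": 0, "az": 0, "jaw": 0.42}, {"tx": 0, "ty": -0.004, "tz": 0, "ax": 0, "ay": 0, "az": 0, "jaw": 0.42}, {"tx": 0, "ty": -0.003, "tz": 0, "ax": 0, "ay": 0, "az": 0, "jaw": 0.42}, {"tx": 0, "ty": -0.002, "tz": 0, "ax": 0, "ay": 0, "az": 0, "jaw": 0.42}, {"tx": 0, "ty": 0, "tz": 0, "ax": 0, "ay": 0, "az": 0, "jaw": 0.42}]}}

```text
time_s: 6.28
eef_pos: [0.4851, -0.1036, 0.0223]
ee_rot: [0.704, 0.0, 0.71, -0.0]
contact_force: [0.7, -0.0, -0.3]
finger_gap: 0.0361
```

>>> {"fn": "apply_moves", "kwargs": {"targets": [{"tx": 0, "ty": 0.01, "tz": 0, "ax": 0, "ay": 0, "az": 0, "jaw": 0.42}, {"tx": 0, "ty": 0.01, "tz": 0, "ax": 0, "ay": 0, "az": 0, "jaw": 0.42}, {"tx": 0, "ty": 0.01, "tz": 0, "ax": 0, "ay": 0, "az": 0, "jaw": 0.42}, {"tx": 0, "ty": 0.01, "tz": 0, "ax": 0, "ay": 0, "az": 0, "jaw": 0.42}, {"tx": 0, "ty": 0, "tz": 0, "ax": 0, "ay": 0, "az": 0, "jaw": 0.42}]}}

```text
time_s: 6.7
eef_pos: [0.4843, -0.0605, 0.0222]
ee_rot: [0.704, -0.001, 0.711, 0.001]
contact_force: [0.2, -0.0, 0.0]
finger_gap: 0.036
```

```bash
python3 - <<'E'
from h import *
print(cur()[0])
sc=grab_frame('scene'); save(sc,'sc4'); 
for p in (sc,grab_frame('side')):
  for r in silhouettes(p,'diya'):
    P=pts(p,r['mask']);P=P[P[:,2]>.018];print(round(r['conf'],2),np.round(r['bbox']),((P.min(0)+P.max(0))/2).round(3),P[:,2].max().round(3),np.median(p['image'][r['mask']],0))
a=cv2.imread('pics/sc4.png'); cv2.imwrite('pics/sc4b.png',cv2.resize(a[100:340,100:400],None,fx=2.5,fy=2.5))
E
```

```text
[ 0.48432353 -0.0605192   0.02220444]
0.97 [181. 234. 212. 262.] [ 0.622 -0.179  0.024] 0.029 [25. 74. 30.]
0.76 [182. 158. 203. 179.] [ 0.307 -0.201  0.024] 0.029 [61. 57. 51.]
0.56 [193. 197. 216. 223.] [ 0.491 -0.148  0.023] 0.029 [95.5 48.  28. ]
0.43 [216. 170. 218. 183.] [ 0.362 -0.112  0.023] 0.026 [49. 46. 41.]
0.89 [308. 200. 334. 223.] [ 0.356 -0.081  0.022] 0.026 [116.  108.5  98.5]
0.63 [293. 172. 308. 186.] [ 0.463 -0.123  0.072] 0.127 [123.  70.  43.]
0.52 [253. 152. 263. 164.] [ 0.631 -0.169  0.023] 0.028 [ 35. 115.  48.]
```

View pics/sc4b.png

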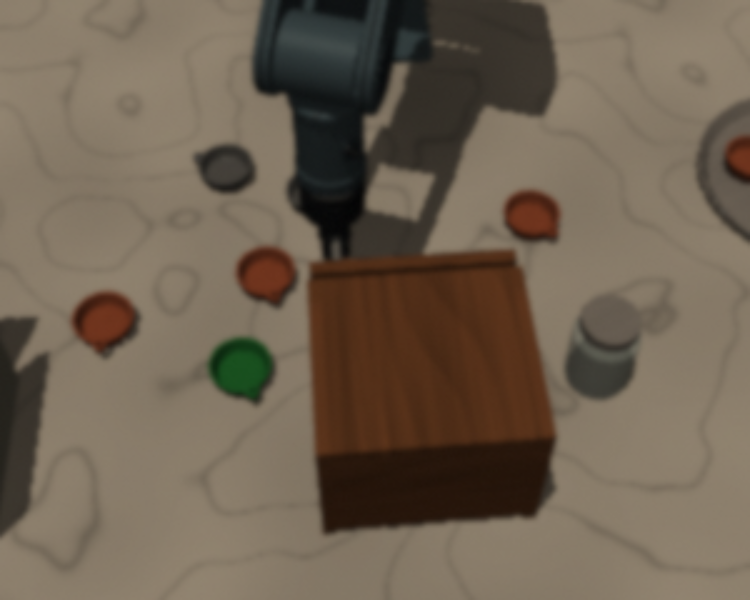

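The diya now stands level at scene px (207,210), world about (0.484, −0.148). That is about 0.30 m from the hinge, and the bystanders are unmoved. Next I lift, close the jaws, turn them 90° and tilt for the press.

>>> {"fn": "apply_moves", "kwargs": {"targets": [{"tx": -0.02, "ty": 0, "tz": 0, "ax": 0, "ay": 0, "az": 0, "jaw": 0.42}, {"tx": -0.03, "ty": 0, "tz": 0, "ax": 0, "ay": 0, "az": 0, "jaw": 0.2}, {"tx": -0.035, "ty": 0, "tz": 0, "ax": 0, "ay": 0, "az": 0, "jaw": 0}, {"tx": -0.035, "ty": 0, "tz": 0, "ax": 0, "ay": 0, "az": 0, "jaw": 0}, {"tx": 0, "ty": 0, "tz": -0.02, "ax": 0, "ay": 0, "az": 0, "jaw": 0}, {"tx": 0, "ty": 0, "tz": -0.02, "ax": 0, "ay": 0, "az": 0, "jaw": 0}, {"tx": 0, "ty": 0, "tz": 0, "ax": 0, "ay": 0, "az": 0, "jaw": 0}]}}

```text
time_s: 7.48
eef_pos: [0.443, -0.0629, 0.143]
ee_rot: [0.703, 0.0, 0.711, -0.0]
contact_force: [-0.9, 0.6, -0.9]
finger_gap: 0.0
```

```bash
python3 - <<'E'
from h import *
s,c=.5,3**.5/2
print(cur()[0],cur()[2]['joints'].round(2))
for z in (1,-1):
  to([.55,-.0635,.139],[[0,0,-1],[-z,0,0],[0,z,0]])
  to([.55,-.0635,.139],[[s,0,-c],[-z*c,0,-z*s],[0,z,0]])
E
```

```text
[ 0.44302351 -0.06292852  0.14297337] [-0.39  0.18  1.9  -0.    1.07 -0.39]
rotvec [-90.03  -0.47  -0.49] shift [ 0.004  -0.107  -0.0006] time 7.4833 F [-0.9  0.6 -0.9]
rotvec [-87.69 -23.99 -24.  ] shift [ 0.0569 -0.0907 -0.0006] time 7.4833 F [-0.9  0.6 -0.9]
rotvec [89.97 -0.49  0.47] shift [0.004  0.107  0.0006] time 7.4833 F [-0.9  0.6 -0.9]
rotvec [ 87.62 -23.99  23.99] shift [0.0569 0.0907 0.0006] time 7.4833 F [-0.9  0.6 -0.9]
```

>>> {"fn": "apply_moves", "kwargs": {"targets": [{"tx": 0, "ty": 0, "tz": 0, "ax": -7, "ay": 0, "az": 0, "jaw": 0}, {"tx": 0, "ty": 0, "tz": 0, "ax": -7, "ay": 0, "az": 0, "jaw": 0}, {"tx": 0, "ty": 0, "tz": 0, "ax": -7, "ay": 0, "az": 0, "jaw": 0}, {"tx": 0, "ty": 0, "tz": 0, "ax": -7, "ay": 0, "az": 0, "jaw": 0}, {"tx": 0, "ty": 0, "tz": 0, "ax": -7, "ay": 0, "az": 0, "jaw": 0}, {"tx": 0, "ty": 0, "tz": 0, "ax": -7, "ay": 0, "az": 0, "jaw": 0}, {"tx": 0, "ty": 0, "tz": 0, "ax": -7, "ay": 0, "az": 0, "jaw": 0}, {"tx": 0, "ty": 0, "tz": 0, "ax": -7, "ay": 0, "az": 0, "jaw": 0}, {"tx": 0, "ty": 0, "tz": 0, "ax": -7, "ay": 0, "az": 0, "jaw": 0}, {"tx": 0, "ty": 0, "tz": 0, "ax": -7, "ay": 0, "az": 0, "jaw": 0}]}}

```text
time_s: 8.32
eef_pos: [0.4463, -0.0636, 0.1425]
ee_rot: [0.576, -0.405, 0.581, 0.409]
contact_force: [0.2, 0.1, -0.3]
finger_gap: -0.0
```

>>> {"fn": "apply_moves", "kwargs": {"targets": [{"tx": 0, "ty": 0, "tz": 0, "ax": -7, "ay": 0, "az": 0, "jaw": 0}, {"tx": 0, "ty": 0, "tz": 0, "ax": -7, "ay": 0, "az": 0, "jaw": 0}, {"tx": 0, "ty": 0, "tz": 0, "ax": -6, "ay": 0, "az": 0, "jaw": 0}, {"tx": 0, "ty": 0, "tz": 0, "ax": 0, "ay": 0, "az": -6, "jaw": 0}, {"tx": 0, "ty": 0, "tz": 0, "ax": 0, "ay": 0, "az": -6, "jaw": 0}, {"tx": 0, "ty": 0, "tz": 0, "ax": 0, "ay": 0, "az": -6, "jaw": 0}, {"tx": 0, "ty": 0, "tz": 0, "ax": 0, "ay": 0, "az": -6, "jaw": 0}, {"tx": 0, "ty": 0, "tz": 0, "ax": 0, "ay": 0, "az": -6, "jaw": 0}, {"tx": 0, "ty": 0, "tz": 0, "ax": 0, "ay": 0, "az": 0, "jaw": 0}]}}

```text
time_s: 9.07
eef_pos: [0.4437, -0.0606, 0.1408]
ee_rot: [0.607, -0.604, 0.363, 0.367]
contact_force: [-0.5, -0.2, -1.1]
finger_gap: 0.0004
```

```bash
python3 - <<'E'
from h import *
s,c=.5,3**.5/2
print(cur()[0],cur()[2]['joints'].round(2),cur()[1].as_matrix().round(3))
to([.568,-.0635,.139],[[s,0,-c],[-c,0,-s],[0,1,0]])
E
```

```text
[ 0.44367871 -0.06061621  0.14076222] [-0.61 -0.05  2.29  0.54  0.56 -2.59] [[ 0.467 -0.884 -0.002]
 [ 0.007  0.001  1.   ]
 [-0.884 -0.467  0.007]]
rotvec [-0.08  0.38 -2.15] shift [ 0.0637 -0.1068 -0.0029] time 9.0667 F [-0.5 -0.2 -1.1]
```

>>> {"fn": "apply_moves", "kwargs": {"targets": [{"tx": 0.01, "ty": -0.018, "tz": -0.001, "ax": 0, "ay": 0, "az": 0, "jaw": 0}, {"tx": 0.01, "ty": -0.018, "tz": -0.001, "ax": 0, "ay": 0, "az": 0, "jaw": 0}, {"tx": 0.01, "ty": -0.018, "tz": -0.001, "ax": 0, "ay": 0, "az": 0, "jaw": 0}, {"tx": 0.01, "ty": -0.018, "tz": 0, "ax": 0, "ay": 0, "az": 0, "jaw": 0}, {"tx": 0.01, "ty": -0.018, "tz": 0, "ax": 0, "ay": 0, "az": 0, "jaw": 0}, {"tx": 0.008, "ty": -0.014, "tz": 0, "ax": 0, "ay": 0, "az": 0, "jaw": 0}, {"tx": 0, "ty": 0, "tz": 0, "ax": 0, "ay": 0, "az": 0, "jaw": 0}, {"tx": 0, "ty": 0, "tz": 0, "ax": 0, "ay": 0, "az": 0, "jaw": 0}]}}

```text
time_s: 9.73
eef_pos: [0.5666, -0.0646, 0.1396]
ee_rot: [0.606, -0.605, 0.364, 0.367]
contact_force: [-0.5, 0.3, 0.0]
finger_gap: 0.0
```

```bash
python3 - <<'E'
from h import *
s,c=.5,3**.5/2
print(cur()[0],cur()[2]['joints'].round(2),cur()[1].as_matrix().round(3))
to([.568,-.0635,.139])
p=grab_frame('side'); save(p,'sd5')
a=cv2.imread('pics/sd5.png'); cv2.imwrite('pics/sd5b.png',cv2.resize(a[80:260,120:340],None,fx=3.5,fy=3.3))
E
```

```text
[ 0.56656773 -0.06455607  0.13955168] [-0.43  0.18  2.04  0.42  0.52 -2.33] [[ 0.466 -0.885 -0.004]
 [ 0.005 -0.001  1.   ]
 [-0.885 -0.466  0.004]]
rotvec [0. 0. 0.] shift [ 0.0012 -0.001   0.001 ] time 9.7333 F [-0.5  0.3  0. ]
```

View pics/sd5b.png

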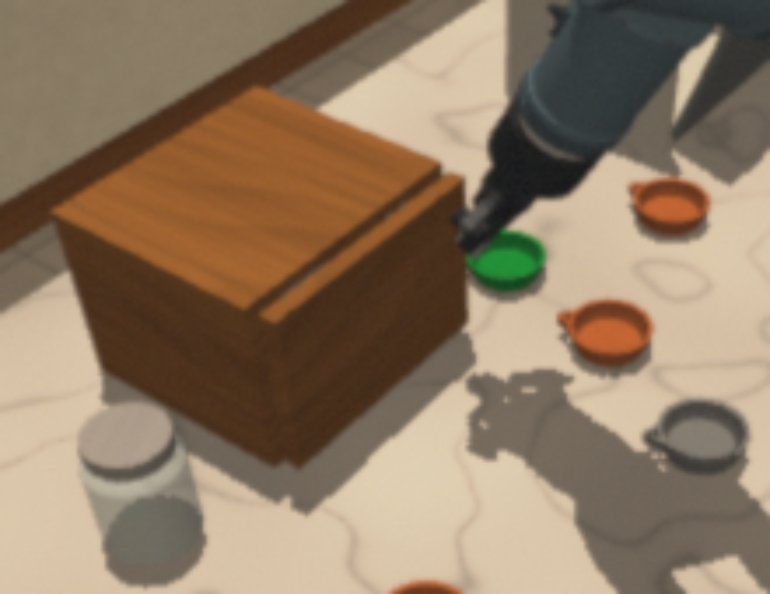

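The tip (crop px 470,235) is just in front of the free edge, and the diya is clear at (610,330). Pressing in small steps.

>>> {"fn": "apply_moves", "kwargs": {"targets": [{"tx": 0.002, "ty": -0.0036, "tz": 0, "ax": 0, "ay": 0, "az": 0, "jaw": 0}, {"tx": 0.002, "ty": -0.0036, "tz": 0, "ax": 0, "ay": 0, "az": 0, "jaw": 0}, {"tx": 0.001, "ty": -0.0018, "tz": 0, "ax": 0, "ay": 0, "az": 0, "jaw": 0}, {"tx": 0.001, "ty": -0.0018, "tz": 0, "ax": 0, "ay": 0, "az": 0, "jaw": 0}, {"tx": 0, "ty": 0, "tz": 0, "ax": 0, "ay": 0, "az": 0, "jaw": 0}]}}

```text
time_s: 10.2
eef_pos: [0.5782, -0.0646, 0.1398]
ee_rot: [0.606, -0.605, 0.363, 0.366]
contact_force: [-0.0, -0.0, -0.5]
finger_gap: -0.0003
```

>>> {"fn": "apply_moves", "kwargs": {"targets": [{"tx": 0.001, "ty": -0.0018, "tz": 0, "ax": 0, "ay": 0, "az": 0, "jaw": 0}, {"tx": 0, "ty": 0, "tz": 0, "ax": 0, "ay": 0, "az": 0, "jaw": 0}]}}

```text
time_s: 10.37
eef_pos: [0.5798, -0.0643, 0.1394]
ee_rot: [0.606, -0.605, 0.363, 0.367]
contact_force: [-1.1, 0.6, 1.2]
finger_gap: 0.0
```

>>> {"fn": "apply_moves", "kwargs": {"targets": [{"tx": 0.001, "ty": -0.0018, "tz": 0, "ax": 0, "ay": 0, "az": 0, "jaw": 0}, {"tx": 0, "ty": 0, "tz": 0, "ax": 0, "ay": 0, "az": 0, "jaw": 0}]}}

```text
time_s: 10.53
eef_pos: [0.5817, -0.0643, 0.1393]
ee_rot: [0.606, -0.605, 0.363, 0.367]
contact_force: [-1.9, -0.8, 0.7]
finger_gap: -0.0001
```

>>> {"fn": "apply_moves", "kwargs": {"targets": [{"tx": 0.001, "ty": -0.0018, "tz": 0, "ax": 0, "ay": 0, "az": 0, "jaw": 0}, {"tx": 0, "ty": 0, "tz": 0, "ax": 0, "ay": 0, "az": 0, "jaw": 0}]}}

```text
time_s: 10.7
eef_pos: [0.5839, -0.0645, 0.1393]
ee_rot: [0.606, -0.605, 0.363, 0.367]
contact_force: [-3.0, -1.3, 1.2]
finger_gap: -0.0001
```

>>> {"fn": "apply_moves", "kwargs": {"targets": [{"tx": 0.0005, "ty": -0.0009, "tz": 0, "ax": 0, "ay": 0, "az": 0, "jaw": 0}, {"tx": 0, "ty": 0, "tz": 0, "ax": 0, "ay": 0, "az": 0, "jaw": 0}]}}

```text
time_s: 10.87
eef_pos: [0.5849, -0.0645, 0.1392]
ee_rot: [0.606, -0.605, 0.363, 0.367]
contact_force: [-3.8, -1.9, 2.5]
finger_gap: 0.0001
```

>>> {"fn": "apply_moves", "kwargs": {"targets": [{"tx": 0.0005, "ty": -0.0009, "tz": 0, "ax": 0, "ay": 0, "az": 0, "jaw": 0}, {"tx": 0, "ty": 0, "tz": 0, "ax": 0, "ay": 0, "az": 0, "jaw": 0}]}}

```text
time_s: 11.03
eef_pos: [0.586, -0.0645, 0.1393]
ee_rot: [0.606, -0.605, 0.363, 0.367]
contact_force: [-2.6, -2.1, 0.6]
finger_gap: 0.0
```

The force fell from 3.8 to 2.6 N, so the latch has probably let go. Backing off along −x, then up.

>>> {"fn": "apply_moves", "kwargs": {"targets": [{"tx": -0.008, "ty": 0.014, "tz": 0, "ax": 0, "ay": 0, "az": 0, "jaw": 0}, {"tx": -0.014, "ty": 0.025, "tz": 0, "ax": 0, "ay": 0, "az": 0, "jaw": 0}, {"tx": -0.017, "ty": 0.03, "tz": 0, "ax": 0, "ay": 0, "az": 0, "jaw": 0}, {"tx": -0.017, "ty": 0.03, "tz": 0, "ax": 0, "ay": 0, "az": 0, "jaw": 0}, {"tx": -0.025, "ty": 0.02, "tz": 0, "ax": 0, "ay": 0, "az": 0, "jaw": 0}, {"tx": -0.03, "ty": 0.01, "tz": 0, "ax": 0, "ay": 0, "az": 0, "jaw": 0}, {"tx": -0.03, "ty": 0.01, "tz": 0, "ax": 0, "ay": 0, "az": 0, "jaw": 0}, {"tx": -0.03, "ty": 0.01, "tz": 0, "ax": 0, "ay": 0, "az": 0, "jaw": 0}, {"tx": 0, "ty": 0, "tz": 0, "ax": 0, "ay": 0, "az": 0, "jaw": 0}, {"tx": 0, "ty": 0, "tz": 0, "ax": 0, "ay": 0, "az": 0, "jaw": 0}]}}

```text
time_s: 11.87
eef_pos: [0.375, -0.0668, 0.2229]
ee_rot: [-0.606, 0.607, -0.363, -0.363]
contact_force: [-0.2, -0.6, 0.7]
finger_gap: -0.0002
```

```bash
python3 - <<'E'
from h import *
print(cur()[0])
p=grab_frame('side'); save(p,'sd6')
a=cv2.imread('pics/sd6.png'); cv2.imwrite('pics/sd6b.png',cv2.resize(a[80:290,120:360],None,fx=3.2,fy=2.8))
E
```

```text
[ 0.37502505 -0.06681319  0.22287875]
```

View pics/sd6b.png

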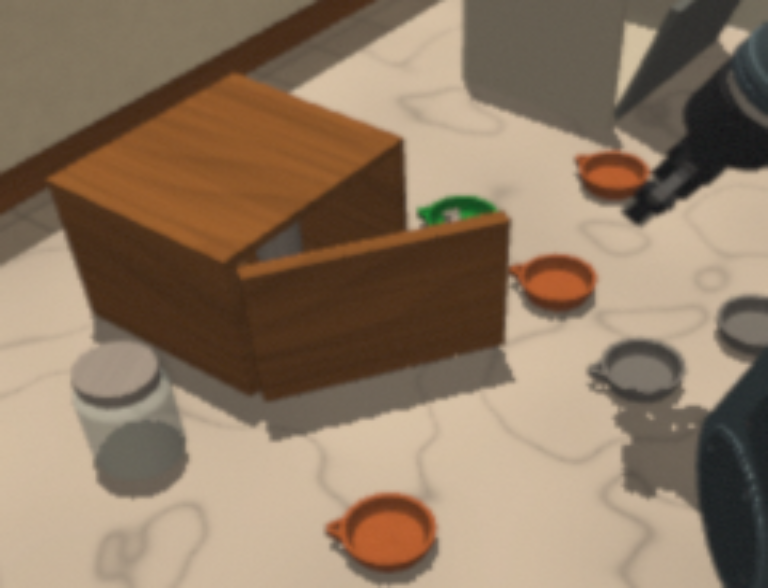

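The door stands ajar and the arm is clear of everything. I'll let things settle for half a second, check once more and hand in.

>>> {"fn": "apply_moves", "kwargs": {"targets": [{"tx": 0, "ty": 0, "tz": 0, "ax": 0, "ay": 0, "az": 0, "jaw": 0}, {"tx": 0, "ty": 0, "tz": 0, "ax": 0, "ay": 0, "az": 0, "jaw": 0}, {"tx": 0, "ty": 0, "tz": 0, "ax": 0, "ay": 0, "az": 0, "jaw": 0}, {"tx": 0, "ty": 0, "tz": 0, "ax": 0, "ay": 0, "az": 0, "jaw": 0}, {"tx": 0, "ty": 0, "tz": 0, "ax": 0, "ay": 0, "az": 0, "jaw": 0}, {"tx": 0, "ty": 0, "tz": 0, "ax": 0, "ay": 0, "az": 0, "jaw": 0}, {"tx": 0, "ty": 0, "tz": 0, "ax": 0, "ay": 0, "az": 0, "jaw": 0}, {"tx": 0, "ty": 0, "tz": 0, "ax": 0, "ay": 0, "az": 0, "jaw": 0}, {"tx": 0, "ty": 0, "tz": 0, "ax": 0, "ay": 0, "az": 0, "jaw": 0}, {"tx": 0, "ty": 0, "tz": 0, "ax": 0, "ay": 0, "az": 0, "jaw": 0}]}}

```text
time_s: 12.75
eef_pos: [0.3745, -0.0654, 0.2209]
ee_rot: [0.606, -0.605, 0.363, 0.367]
contact_force: [-0.1, -0.5, -0.3]
finger_gap: 0.0001
```

```bash
python3 - <<'E'
from h import *
def door():
    p=grab_frame('side'); P=pts(p,np.ones((384,512),bool))
    F=P[(P[:,2]>.05)&(P[:,2]<.17)&(P[:,0]>.46)&(P[:,0]<.585)&(P[:,1]>-.1)&(P[:,1]<.14)]
    a=0
    for _ in range(6):
        a,b=np.polyfit(F[:,1],F[:,0],1); e=F[:,0]-a*F[:,1]-b; F=F[abs(e)<max(.004,2*e.std())]
    return p,np.arctan(a),len(F)
p,a,n=door(); print('door',a,n); 
for r in silhouettes(p,'diya'):
    P=pts(p,r['mask']);P=P[P[:,2]>.018];c=((P.min(0)+P.max(0))/2);print(round(r['conf'],2),np.round(r['bbox']),c.round(3),np.median(p['image'][r['mask']],0),np.hypot(c[0]-.609,c[1]-.1315))
print('door',door()[1:],cur()[2]['time_s'])
E
```

```text
door 0.5849865771714455 2416
0.82 [280. 171. 308. 190.] [ 0.489 -0.143  0.022] [143.  79.  44.] 0.2990528062456725
0.77 [343. 188. 365. 207.] [ 0.312 -0.195  0.022] [107. 100.  91.] 0.44135188212187426
0.72 [249. 151. 273. 161.] [ 0.576 -0.122  0.098] [41.5 98.5 43. ] 0.25564760481082827
0.58 [304. 200. 332. 228.] [ 0.357 -0.081  0.023] [106.   98.5  90. ] 0.3294996998001141
door (np.float64(0.5843106883918567), 2425) 12.9
```

```bash
python3 -c "
from h import *
print(close_job())"
```

```text
the job is handed in; nothing more can be done
None
```

The diya is clear of the door's swing and the door stands ajar. I handed the job in at about 13 s; no verdict was reported.

- **Slide:** I pushed the diya about 95 mm to the right with two part-open fingers against its left rim, without lifting or tipping it. In the last image its centre is about 0.30 m from the hinge axis (0.26 m needed).
- **Press:** I pressed the shut door about 25 mm from its free edge. The force reached about 4 N and then fell, which I took as the catch letting go. I then backed the arm off.
- **Last checks:** The door measured 0.585 rad and then 0.584 rad, so it is at rest. The arm is clear of everything, with contact force under 1 N.
- **Bystanders:** The other diyas and the jar look unmoved in the pictures. I did not measure their positions again after the press.
- **Trial-and-error:** My first three move calls were refused because every row needs all its keys, and nothing moved. The networks' box for the green look-alike was off in the last picture because the open door partly hid it.

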